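# Lock a target stem into the quick coupler

## Task

Pull the coupler's spring sleeve back (down) until it catches and stays back by itself with the hand off it. Then take the target stem, the slimmer and shorter of the two in the stand, and press it upright into the coupler's mouth, gently and by feel, until the sleeve springs forward (up) by itself and locks it; let go and leave the stem locked and everything else undisturbed.

Things in the scene. Friction and masses are not known exactly. Their poses are not given: they have to be found in the camera images.
- pad_top (a point): Centre of the top of the fixture block: aluminium, 100 x 100 mm, 30 mm high, fixed on the table. On it, on packing, stands the quick coupler, an upright round steel fitting with a dark knurled sleeve, rigid but only roughly centred: its axis is up to 5 mm off this point in x and in y, and its height is unknown by 8 mm up or down. Neither is measured: feel for them.
- mouth_about (a point): Nominal centre of the coupler's mouth rim, 62 mm above the block (the true one is up to 5 mm off in x and in y, 8 mm in z). Upright bore 26 mm wide; lead-in 29 mm wide at the rim, 2 mm deep; flat rim 36 mm across outside. A stem set down off-centre stands on the rim; slid about under a light press it drops in. Over 45 N between stem and coupler (jaws included) spoils the fit.
- band_about (a point): Nominal centre of the sleeve's gripping band when forward, 13 mm below the nominal mouth rim (same errors). Band 46 mm in diameter and 22 mm high, its top 2 mm under the rim; directly below it is the sleeve's flange, 66 mm in diameter, 6 mm thick. Band and flange move together, straight down and up.
- sleeve (a joint): Sleeve travel in m: 0 = forward (up, by spring); grows as it is pulled back, straight down to the block; stop at 0.012. Takes about 2 N at 0, 5 N at the stop. Pulled past about 0.009 with the coupler empty, a poppet rises inside and keeps it back at 0.007 to 0.009 when let go. While it is forward, three jaws shut the bore and nothing can be put in.
- poppet (a joint): Travel of the brass poppet in the bore in m, down positive: 0 = under the shut jaws; -0.007 = risen, sleeve held back, its top 14 mm under the rim; about 0.009 = under a locked stem. Spring 3 to 6 N. A stem that pushes it to about 0.0095 (foot 30 mm under the rim) trips the sleeve forward; 3 mm deeper the stem's flange meets the rim, a hard stop.
- plug_grip (a point): Centre of the aluminium grip of the slim target stem: cylinder 26 mm across, 36 mm high, upright (z). Under it a flange 36 mm across, 5 mm thick (underside 23 mm below this point) and a grooved steel foot 24 mm across, 33 mm long, end 56 mm below this point, chamfered 1 mm. White dot on top. 0.18 kg. Stands in one of the stand's holes, flange on the stand's top.
- stand: Black stand, 64 mm (x) by 164 mm (y) and 45 mm high, fixed; origin at the centre of its underside. Two upright holes, 27 mm wide and 38 mm deep, at y = -42 and +42 mm, hold the stem and the fat post.
- post: Fat look-alike in the stand's other hole, to be left: grip 36 mm in diameter and 50 mm high, its top 100 mm above the table, no groove in its foot; origin at the end of its foot.
- bracket_a: Black plastic casting with a ringed boss, 100 x 75 x 70 mm; origin under its centre. Leave it.
- bracket_b: The other casting, mirrored, same size. Leave it.
- ball_gauge: White gauge ball on a steel foot of 64 mm diameter, 79 mm high; origin under it. Leave it.
- can: Drinks can, 66 mm in diameter, 118 mm high; origin under it. Leave it.
- spanner: Open spanner, 150 mm long, lying flat. Leave it.
- target_disc: Black target disc, 32 mm in diameter, 10 mm high; origin under it. Leave it.
Mind the look-alikes: they are no part of the job. What is shaped like the part that bears pad_top but orange or purple is not meant.

How it is judged (in metres and radians):
On the way:
1. the sleeve is back and stays back with the hand off it (value of joint sleeve above 0.006 m and value of joint poppet below -0.004 m and contact force between the fingers and sleeve below 0.5 N), for 0.3 s.
At the end, for the whole second after the job is handed in: The sleeve is forward (within 2 mm) and the poppet pushed down at least 7.5 mm below its empty position, so the jaws hold the stem; the stem's grip is within 12 mm of the block's centre in plan, upright within 0.1 rad and at rest (value of joint sleeve below 0.002 m and value of joint poppet above 0.0075 m and horizontal distance between plug_grip and pad_top below 0.012 m and angle between plug_grip's own z axis and vertical below 0.1 rad and linear speed of plug below 0.02 m/s); the robot touches nothing.
It fails at once if the stem is forced: more than 45 N between stem and coupler (contact force between plug and coupler above 45 N).
It fails at once if the fat post is taken out or moved (distance of post from where it was at the start of the episode above 0.015 m).
It fails at once if a bystander is knocked away (distance of any of bracket_a, bracket_b, ball_gauge, can, spanner, target_disc from where it was at the start of the episode above 0.03 m).
It also fails if it takes over 72 s, if anything falls off the work surface, if the arm or the gripper's body presses on something with over 40 N, if the wrist force passes 120 N, or if a joint passes its speed limit or range.

## Robot

A 6-joint arm with a two-finger parallel gripper is mounted at the origin on the work surface. World frame = base frame: x ahead of the robot, y to its left, z up, the work surface at z = 0. Lengths are in m, angles in degrees, forces in N, time in s.
With the tool pointing down it reaches from about 0.4 to 0.825 m from the base axis. Payload 7 kg.
Tool frame: the origin (TCP) lies on the centre line of the jaws, within the pads' length; the fingertips stand 11 mm ahead of it and the grasp point (between the pads) lies 8 mm behind it; z points along the fingers, y is the direction in which the jaws open and shut (so a half turn about z gives the same grasp; the last joint's range is limited). The gripper opens to 88 mm and grips with 3 to 60 N. Pads are 19 mm wide; open, the fingers measure 130 mm over their backs; the gripper's body (78 mm by 193 mm) begins 47 mm behind the grasp point.
Start: joints at [-48.295, 20.546, 0.682, 0, -70.136, -16.507], TCP at [0.287, -0.611, 0.238] pointing down, gripper open.
Joint ranges: [-176.03, 176.03], [-82.01, 121.73], [-58.28, 71.71], [-173.87, 95.51], [-174.79, -0.11], [-173.66, 173.66]. Speed limits (degrees/s): [136.94, 136.94, 172.46, 180, 180, 180].

## Interface

Orientations are given as [roll, pitch, yaw] about the fixed x, y, z axes, in that order (R = Rz(yaw) Ry(pitch) Rx(roll)).
In Python, from plant import ctrl, cams, order gives the robot as it stands.
- The arm moves only by the tool jog_arm, never from a script. Its argument "motion" is a list of rows, each an object with "offset": the shift along the tool's x, y, z in mm, a list of three; "roll": the turn about the tool's z in rad; "hand": the finger opening in mm, from 0 to 87.6. A call has 1 to 20 rows; each row is the pose to reach, as a shift and turn from the pose commanded when the call began, along the tool's axes at that moment; what a row does not reach only later rows make up. A row lasts 1/12 s, in which the tool goes at most 41.7 mm and 7.16 degrees, less where a joint would pass 70% of its speed; a pose out of reach is approached as far as the arm can. A call with a gripper value outside its range is refused whole. The fingers move at their own pace and stop on an object; the grip force is fixed at half the most. Time passes only in rows, so rows that repeat a pose let the fingers close. It gives the time, the measured TCP pose, the force and the opening at its end, in the units of the state.
- ctrl.get_obs(): the state, without advancing time (a new reading comes with each control period).
- cams.snapshot(name): name is "scene" or "top"; returns a dict with "img" (400x640x3 uint8, red, green, blue), "K" (3x3 intrinsics, pixels), "cam_to_world" (4x4, takes a point from camera to world coordinates). Camera axes: x right, y down, z forward; pixel columns grow to the right and rows downward; lengths in m; the calibration is good to about 2 mm. A picture is of the moment at which its call begins. There is no depth.
- order.close_job(): hands the job in, once; it reports no verdict.
The state is a dict: "clock": time; "joint_pos": joint angles; "qvel": joint speeds; "tau": joint torques, N m; "tool_pos": TCP position; "orientation": TCP orientation; "force": force on the tool from outside, world axes, zero at the start; "moment": the same for the moment, N m; "opening": finger opening in m.
Only numpy, scipy, OpenCV 4.12 (cv2) and the standard library are available. Lean on these libraries where they do the work, as an engineer would, in place of code of your own. Each camera call takes 0.05 s, during which the arm holds its last target. There are 200 camera calls.

## Working session

There is one attempt and no reset: what is moved stays moved. The work goes in short steps, Python scripts to look and compute and a tool call to move; the robot and the scene stay as the last step left them, time stands still between calls to the robot, and variables do not carry over. Pictures are saved under pics/ and viewed, about 8 in all and at most 12, crops included, and the job is handed in when it is done.

Besides the shell and the picture viewer there is one more tool, called after "Request:" by a JSON object that holds its "api" and its "payload". jog_arm: Moves the arm, as the interface text tells. Its arguments: {"type":"object","properties":{"motion":{"type":"array"}},"required":["motion"]}

```bash
mkdir -p pics
python3 - <<'E'
from plant import ctrl,cams,order
import cv2,numpy as np
o=ctrl.get_obs();print(o)
for n in("scene","top"):
    s=cams.snapshot(n);cv2.imwrite(f"pics/{n}0.png",s["img"][:,:,::-1]);print(n,s["K"].tolist(),np.round(s["cam_to_world"],4).tolist())
E
```

```text
{'clock': 0.0, 'joint_pos': array([-4.82924512e+01,  2.05896369e+01,  6.34004453e-01, -1.98472527e-02,
       -7.01368765e+01, -1.65073281e+01]), 'qvel': array([-0.03017692, -0.06190038, -0.06531961, -0.03290143,  0.027734  ,
       -0.00445427]), 'tau': array([ 4.85823675e-04, -5.82714200e+01,  2.93064612e+01,  6.99748233e+00,
        6.93586378e-03, -1.56536134e-04]), 'tool_pos': array([ 0.28717891, -0.61033586,  0.23664559]), 'orientation': array([ 1.79906002e+02, -8.39896814e-03, -1.54806531e+02]), 'force': array([-0.05206681,  0.56895251, -0.60836004]), 'moment': array([-0.00648339,  0.03243336,  0.00925027]), 'opening': 0.08754760856510584}
scene [[432.45842016344596, 0.0, 320.1979691215615], [0.0, 432.45842016344596, 198.58577128016256], [0.0, 0.0, 1.0]] [[0.1099, 0.7612, -0.6392, 1.1905], [0.9938, -0.072, 0.0851, -0.0953], [0.0188, -0.6445, -0.7643, 0.9352], [0.0, 0.0, 0.0, 1.0]]
top [[381.32762547055177, 0.0, 317.3238047763262], [0.0, 381.32762547055177, 201.99893706726633], [0.0, 0.0, 1.0]] [[-0.0224, -0.9973, 0.0706, 0.4331], [-0.9997, 0.0228, 0.0056, -0.0157], [-0.0072, -0.0704, -0.9975, 1.1216], [0.0, 0.0, 0.0, 1.0]]
```

View pics/top0.png

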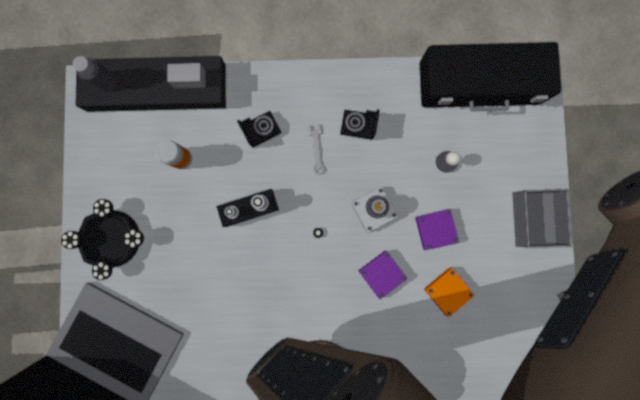

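View pics/scene0.png

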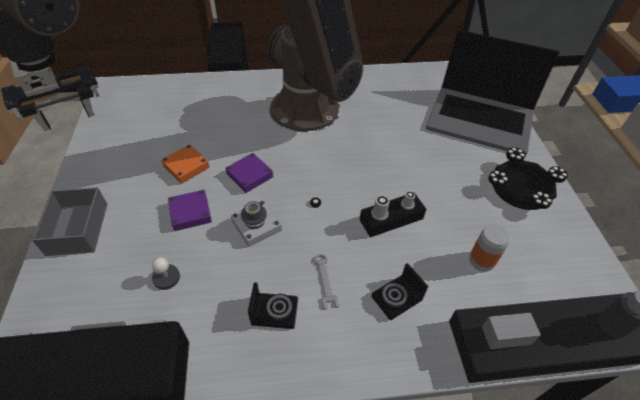

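The top view shows the coupler on its aluminium block at about (377,207), with purple and orange decoys at (437,228), (383,274) and (449,291). The stand holds two stems, at (232,212) and (258,201). In the scene view the left one (381,208) looks fat and tall and the right one (409,200) slim. I'll check this with crops.

Run:
```python
import cv2,numpy as np
t=cv2.imread("pics/top0.png");s=cv2.imread("pics/scene0.png")
r=lambda im,x,y,w,h,k:cv2.resize(im[y:y+h,x:x+w],None,fx=k,fy=k,interpolation=cv2.INTER_CUBIC)
a=np.hstack([r(t,210,180,80,60,5),r(t,340,175,80,60,5)])
b=np.hstack([r(s,355,180,80,60,5),r(s,220,190,80,60,5)])
cv2.imwrite("pics/crop.png",np.vstack([a,b]))
```

```text
(no output)
```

View pics/crop.png

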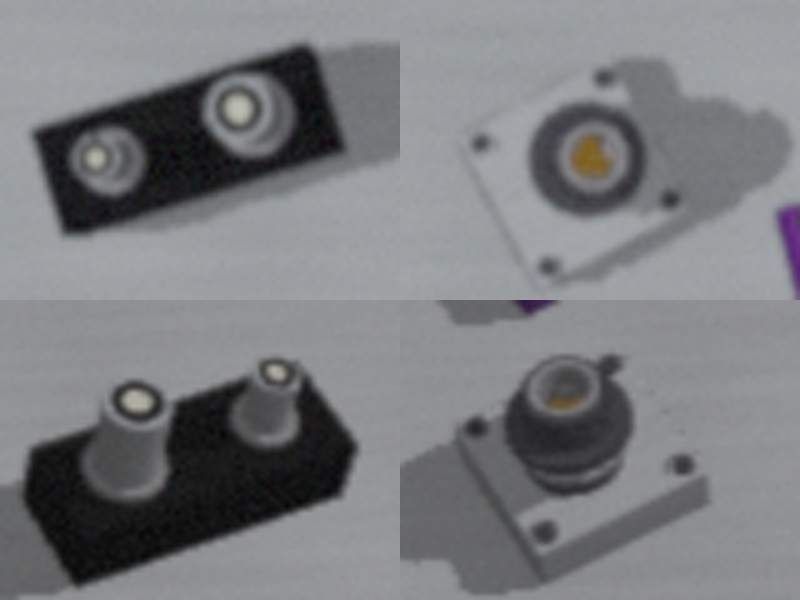

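```bash
cat > h.py <<'E'
import numpy as np
C={"scene":(np.array([[432.458,0,320.198],[0,432.458,198.586],[0,0,1]]),np.array([[0.1099,0.7612,-0.6392,1.1905],[0.9938,-0.072,0.0851,-0.0953],[0.0188,-0.6445,-0.7643,0.9352]])),
"top":(np.array([[381.328,0,317.324],[0,381.328,201.999],[0,0,1]]),np.array([[-0.0224,-0.9973,0.0706,0.4331],[-0.9997,0.0228,0.0056,-0.0157],[-0.0072,-0.0704,-0.9975,1.1216]]))}
OFF={"t":("top",[(210,180,0,0),(340,175,400,0)]),"s":("scene",[(355,180,0,300),(220,190,400,300)])}
def ray(c,i,u,v):
    n,o=OFF[c];ox,oy,cx,cy=o[i];K,T=C[n]
    d=T[:,:3]@np.linalg.solve(K,[(u-cx+.5)/5-.5+ox,(v-cy+.5)/5-.5+oy,1]);return T[:,3],d
def onz(c,i,u,v,z):
    p,d=ray(c,i,u,v);return p+d*(z-p[2])/d[2]
def tri(a,b):
    (p,d),(q,e)=ray(*a),ray(*b);s=np.linalg.lstsq(np.c_[d,-e],q-p,rcond=None)[0]
    return (p+d*s[0]+q+e*s[1])/2,np.linalg.norm(p+d*s[0]-q-e*s[1])
E
python3 - <<'E'
from h import *
np.set_printoptions(precision=4,suppress=True)
print("dot",tri(("t",0,95,158),("s",0,275,373)),onz("t",0,95,158,.086),onz("s",0,275,373,.086))
print("post",tri(("t",0,238,110),("s",0,135,402)),onz("t",0,238,110,.1),onz("s",0,135,402,.1))
print("rim",tri(("t",1,592,156),("s",1,563,384)),onz("t",1,592,156,.092),onz("s",1,563,384,.092))
for c,L in(("t",[(604,77),(481,143),(549,266),(671,199)]),("s",[(610,365),(477,429),(545,532),(682,465)])):
    P=np.array([onz(c,1,*q,.03) for q in L]);print(c,P.mean(0),P[:,:2].tolist())
P=np.array([onz("t",0,*q,.045) for q in [(35,132),(310,45),(345,150),(65,235)]]);print(P,P.mean(0))
P=np.array([onz("s",0,*q,.045) for q in [(30,448),(300,365),(357,445),(78,585)]]);print(P)
E
```

```text
dot (array([0.4869, 0.2327, 0.0854]), np.float64(0.000704948116008214)) [0.4868 0.2322 0.086 ] [0.4874 0.2328 0.086 ]
post (array([0.5103, 0.152 , 0.0988]), np.float64(0.00032079508251919484)) [0.5102 0.1516 0.1   ] [0.5113 0.1518 0.1   ]
rim (array([ 0.4921, -0.1741,  0.0888]), np.float64(2.822960534019031e-05)) [ 0.4919 -0.1736  0.092 ] [ 0.4947 -0.1737  0.092 ]
t [ 0.487  -0.1738  0.03  ] [[0.5407576868051543, -0.1914986714551392], [0.504381650530044, -0.1197795742805032], [0.43316824418573235, -0.15647548655790477], [0.4698142219907874, -0.2273731908687074]]
s [ 0.4867 -0.1717  0.03  ] [[0.432651072547222, -0.15413113180661508], [0.46998543776620505, -0.22483351491837167], [0.5400131897928989, -0.18949947501950282], [0.5040878174969828, -0.11839955622790069]]
[[0.5045 0.2759 0.045 ]
 [0.5504 0.1193 0.045 ]
 [0.4903 0.1003 0.045 ]
 [0.4458 0.2592 0.045 ]] [0.4977 0.1887 0.045 ]
[[0.4926 0.1062 0.045 ]
 [0.449  0.2638 0.045 ]
 [0.5071 0.28   0.045 ]
 [0.5821 0.1153 0.045 ]]
```

```bash
cat > go.py <<'E'
import sys,numpy as np
from scipy.spatial.transform import Rotation as R
from plant import ctrl
o=ctrl.get_obs();x,y,z,yaw=map(float,sys.argv[1:5])
r=R.from_euler("xyz",o["orientation"],degrees=True)
print("off",np.round(r.inv().apply(np.array([x,y,z])-o["tool_pos"])*1e3,2),"roll",np.round(-np.deg2rad(yaw-o["orientation"][2]),4),
 "pos",np.round(o["tool_pos"],4),"ori",np.round(o["orientation"],2),"F",np.round(o["force"],2),"open",round(o["opening"],4),o["clock"])
E
python3 go.py 0.492 -0.174 0.238 -126; python3 go.py 0.492 -0.174 0.13 -126
```

```text
off [-371.07  307.72   -0.87] roll -0.5028 pos [ 0.2872 -0.6104  0.2367] ori [ 1.7992e+02 -1.0000e-02 -1.5481e+02] F [-0.5  -0.45 -0.23] open 0.0876 0.1
off [-371.08  307.57  107.13] roll -0.5028 pos [ 0.2872 -0.6104  0.2367] ori [ 1.7992e+02 -1.0000e-02 -1.5481e+02] F [-0.5  -0.45 -0.23] open 0.0876 0.1
```

Request:
{"api": "jog_arm", "payload": {"motion": [{"offset": [-370, 306, 0], "roll": -0.503, "hand": 54}, {"offset": [-370, 306, 0], "roll": -0.503, "hand": 54}, {"offset": [-370, 306, 0], "roll": -0.503, "hand": 54}, {"offset": [-370, 306, 0], "roll": -0.503, "hand": 54}, {"offset": [-370, 306, 0], "roll": -0.503, "hand": 54}, {"offset": [-370, 306, 0], "roll": -0.503, "hand": 54}, {"offset": [-370, 306, 0], "roll": -0.503, "hand": 54}, {"offset": [-370, 306, 0], "roll": -0.503, "hand": 54}, {"offset": [-370, 306, 0], "roll": -0.503, "hand": 54}, {"offset": [-370, 306, 0], "roll": -0.503, "hand": 54}, {"offset": [-370, 306, 0], "roll": -0.503, "hand": 54}, {"offset": [-370, 306, 0], "roll": -0.503, "hand": 54}, {"offset": [-370, 306, 0], "roll": -0.503, "hand": 54}, {"offset": [-370, 306, 90], "roll": -0.503, "hand": 54}, {"offset": [-370, 306, 90], "roll": -0.503, "hand": 54}, {"offset": [-370, 306, 90], "roll": -0.503, "hand": 54}, {"offset": [-370, 306, 90], "roll": -0.503, "hand": 54}, {"offset": [-370, 306, 90], "roll": -0.503, "hand": 54}, {"offset": [-370, 306, 90], "roll": -0.503, "hand": 54}]}}

```text
clock: 1.68
tool_pos: [0.4933, -0.1769, 0.1498]
orientation: [-179.8, 0.1, -126.0]
force: [0.7, -0.2, 0.6]
opening: 0.054
```

```bash
python3 go.py 0.492 -0.174 0.10 -126
```

```text
off [-1.51  2.88 49.76] roll 0.0003 pos [ 0.4933 -0.1769  0.1498] ori [-1.7985e+02  7.0000e-02 -1.2598e+02] F [ 0.69 -0.24  0.62] open 0.054 1.6833
```

Request:
{"api": "jog_arm", "payload": {"motion": [{"offset": [-1.4, 2.2, 30], "roll": 0, "hand": 54}, {"offset": [-1.4, 2.2, 48], "roll": 0, "hand": 54}, {"offset": [-1.4, 2.2, 54], "roll": 0, "hand": 54}, {"offset": [-1.4, 2.2, 54], "roll": 0, "hand": 54}, {"offset": [-1.4, 2.2, 54], "roll": 0, "hand": 54}, {"offset": [-1.4, 2.2, 54], "roll": 0, "hand": 54}]}}

```text
clock: 2.18
tool_pos: [0.4922, -0.1742, 0.0954]
orientation: [-179.9, 0.1, -126.0]
force: [-0.7, 0.5, 0.6]
opening: 0.0538
```

```bash
python3 go.py 0.492 -0.174 0.08 -126;python3 - <<'E'
from plant import cams
import cv2,numpy as np
r=lambda im,x,y,w,h,k:cv2.resize(im[y:y+h,x:x+w],None,fx=k,fy=k,interpolation=cv2.INTER_CUBIC)
s=cams.snapshot("scene")["img"][:,:,::-1]
cv2.imwrite("pics/c2.png",r(s,200,150,100,110,5))
E
```

```text
off [ 0.02  0.31 15.36] roll 0.0006 pos [ 0.4922 -0.1742  0.0954] ori [-1.7986e+02  8.0000e-02 -1.2597e+02] F [-0.68  0.46  0.62] open 0.0538 2.1833
```

View pics/c2.png

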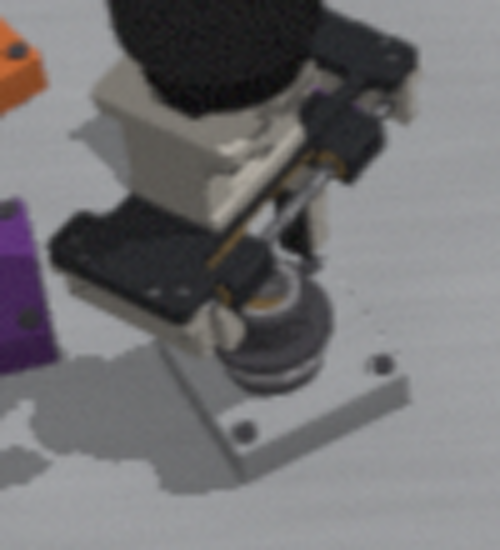

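The fingers flank the coupler: tips at about (225,335) and (310,260) in the crop, rim at (270,290). I'll go down gently onto the sleeve flange.

Request:
{"api": "jog_arm", "payload": {"motion": [{"offset": [0, 0, 3], "roll": 0, "hand": 54}, {"offset": [0, 0, 6], "roll": 0, "hand": 54}, {"offset": [0, 0, 9], "roll": 0, "hand": 54}, {"offset": [0, 0, 12], "roll": 0, "hand": 54}, {"offset": [0, 0, 12], "roll": 0, "hand": 54}, {"offset": [0, 0, 12], "roll": 0, "hand": 54}]}}

```text
clock: 2.73
tool_pos: [0.4907, -0.1739, 0.0812]
orientation: [180.0, -0.0, -126.0]
force: [0.7, -0.8, 0.9]
opening: 0.0541
```

Request:
{"api": "jog_arm", "payload": {"motion": [{"offset": [0, 0, 1.5], "roll": 0, "hand": 54}, {"offset": [0, 0, 3], "roll": 0, "hand": 54}, {"offset": [0, 0, 3], "roll": 0, "hand": 54}, {"offset": [0, 0, 3], "roll": 0, "hand": 54}]}}

```text
clock: 3.07
tool_pos: [0.4908, -0.1739, 0.0784]
orientation: [180.0, -0.0, -126.0]
force: [0.4, -0.1, -0.4]
opening: 0.0542
```

Request:
{"api": "jog_arm", "payload": {"motion": [{"offset": [0, 0, 1.5], "roll": 0, "hand": 54}, {"offset": [0, 0, 3], "roll": 0, "hand": 54}, {"offset": [0, 0, 3], "roll": 0, "hand": 54}, {"offset": [0, 0, 3], "roll": 0, "hand": 54}]}}

```text
clock: 3.4
tool_pos: [0.4908, -0.1739, 0.0754]
orientation: [180.0, -0.0, -126.0]
force: [-0.4, 0.6, 0.4]
opening: 0.0542
```

Request:
{"api": "jog_arm", "payload": {"motion": [{"offset": [0, 0, 1], "roll": 0, "hand": 54}, {"offset": [0, 0, 2], "roll": 0, "hand": 54}, {"offset": [0, 0, 2], "roll": 0, "hand": 54}, {"offset": [0, 0, 2], "roll": 0, "hand": 54}]}}

```text
clock: 3.73
tool_pos: [0.491, -0.1739, 0.0737]
orientation: [-180.0, 0.0, -126.0]
force: [-0.0, 0.7, 2.6]
opening: 0.0541
```

Request:
{"api": "jog_arm", "payload": {"motion": [{"offset": [0, 0, 1], "roll": 0, "hand": 54}, {"offset": [0, 0, 2], "roll": 0, "hand": 54}, {"offset": [0, 0, 2], "roll": 0, "hand": 54}, {"offset": [0, 0, 2], "roll": 0, "hand": 54}]}}

```text
clock: 4.07
tool_pos: [0.4911, -0.1739, 0.0716]
orientation: [-180.0, 0.0, -126.0]
force: [-0.3, 0.9, 3.9]
opening: 0.0541
```

Request:
{"api": "jog_arm", "payload": {"motion": [{"offset": [0, 0, 1], "roll": 0, "hand": 54}, {"offset": [0, 0, 2], "roll": 0, "hand": 54}, {"offset": [0, 0, 2], "roll": 0, "hand": 54}, {"offset": [0, 0, 2], "roll": 0, "hand": 54}]}}

```text
clock: 4.4
tool_pos: [0.4911, -0.1739, 0.0696]
orientation: [-180.0, 0.0, -126.0]
force: [-0.0, -0.1, 3.3]
opening: 0.0543
```

Request:
{"api": "jog_arm", "payload": {"motion": [{"offset": [0, 0, 1], "roll": 0, "hand": 54}, {"offset": [0, 0, 2], "roll": 0, "hand": 54}, {"offset": [0, 0, 3], "roll": 0, "hand": 54}, {"offset": [0, 0, 4], "roll": 0, "hand": 54}, {"offset": [0, 0, 4], "roll": 0, "hand": 54}, {"offset": [0, 0, 4], "roll": 0, "hand": 54}]}}

```text
clock: 4.9
tool_pos: [0.491, -0.1739, 0.0655]
orientation: [-180.0, 0.0, -126.0]
force: [-0.9, -0.1, 4.4]
opening: 0.054
```

Request:
{"api": "jog_arm", "payload": {"motion": [{"offset": [0, 0, 1], "roll": 0, "hand": 54}, {"offset": [0, 0, 2], "roll": 0, "hand": 54}, {"offset": [0, 0, 2], "roll": 0, "hand": 54}, {"offset": [0, 0, 2], "roll": 0, "hand": 54}]}}

```text
clock: 5.23
tool_pos: [0.491, -0.1739, 0.0636]
orientation: [-180.0, 0.0, -126.0]
force: [-0.3, 0.5, 4.2]
opening: 0.054
```

Request:
{"api": "jog_arm", "payload": {"motion": [{"offset": [0, 0, 0.5], "roll": 0, "hand": 54}, {"offset": [0, 0, 1], "roll": 0, "hand": 54}, {"offset": [0, 0, 1], "roll": 0, "hand": 54}, {"offset": [0, 0, 1], "roll": 0, "hand": 54}]}}

```text
clock: 5.57
tool_pos: [0.4911, -0.1739, 0.0627]
orientation: [-180.0, 0.0, -126.0]
force: [-0.1, 0.2, 5.3]
opening: 0.054
```

Request:
{"api": "jog_arm", "payload": {"motion": [{"offset": [0, 0, 0.6], "roll": 0, "hand": 54}, {"offset": [0, 0, 0.6], "roll": 0, "hand": 54}, {"offset": [0, 0, -1], "roll": 0, "hand": 54}, {"offset": [0, 0, -3], "roll": 0, "hand": 54}, {"offset": [0, 0, -6], "roll": 0, "hand": 54}, {"offset": [0, 0, -6], "roll": 0, "hand": 54}, {"offset": [0, 0, -6], "roll": 0, "hand": 54}, {"offset": [0, 0, -6], "roll": 0, "hand": 54}, {"offset": [0, 0, -6], "roll": 0, "hand": 54}]}}

```text
clock: 6.32
tool_pos: [0.4905, -0.1739, 0.0682]
orientation: [180.0, -0.0, -126.0]
force: [-1.0, -0.6, -0.4]
opening: 0.0542
```

```bash
python3 go.py 0.491 -0.174 0.20 -74;python3 go.py 0.4871 0.2325 0.20 -73.8
```

```text
off [  -0.16   -0.38 -131.79] roll -0.9074 pos [ 0.4905 -0.1739  0.0682] ori [ 1.7996e+02 -2.0000e-02 -1.2599e+02] F [-1.03 -0.58 -0.36] open 0.0542 6.3167
off [-326.76  241.67 -131.74] roll -0.9109 pos [ 0.4905 -0.1739  0.0682] ori [ 1.7996e+02 -2.0000e-02 -1.2599e+02] F [-1.03 -0.58 -0.36] open 0.0542 6.3167
```

At TCP z 0.068 the force is zero. A released sleeve would press here, so it has caught. Next I lift and go above the slim stem.

Request:
{"api": "jog_arm", "payload": {"motion": [{"offset": [0, 0, -40], "roll": 0, "hand": 54}, {"offset": [0, 0, -80], "roll": 0, "hand": 80}, {"offset": [0, 0, -120], "roll": 0, "hand": 80}, {"offset": [-326, 242, -130], "roll": -0.911, "hand": 80}, {"offset": [-326, 242, -130], "roll": -0.911, "hand": 80}, {"offset": [-326, 242, -130], "roll": -0.911, "hand": 80}, {"offset": [-326, 242, -130], "roll": -0.911, "hand": 80}, {"offset": [-326, 242, -130], "roll": -0.911, "hand": 80}, {"offset": [-326, 242, -130], "roll": -0.911, "hand": 80}, {"offset": [-326, 242, -130], "roll": -0.911, "hand": 80}, {"offset": [-326, 242, -130], "roll": -0.911, "hand": 80}, {"offset": [-326, 242, -130], "roll": -0.911, "hand": 80}, {"offset": [-326, 242, -130], "roll": -0.911, "hand": 80}, {"offset": [-326, 242, -130], "roll": -0.911, "hand": 80}, {"offset": [-326, 242, -130], "roll": -0.911, "hand": 80}, {"offset": [-326, 242, -130], "roll": -0.911, "hand": 80}, {"offset": [-326, 242, -130], "roll": -0.911, "hand": 80}, {"offset": [-326, 242, -130], "roll": -0.911, "hand": 80}, {"offset": [-326, 242, -130], "roll": -0.911, "hand": 80}]}}

```text
clock: 7.9
tool_pos: [0.4867, 0.231, 0.1987]
orientation: [-180.0, 0.0, -73.9]
force: [0.2, 0.5, 0.1]
opening: 0.0799
```

```bash
python3 go.py 0.4871 0.2325 0.12 -73.8;python3 - <<'E'
from plant import cams
import cv2,numpy as np
r=lambda im,x,y,w,h,k:cv2.resize(im[y:y+h,x:x+w],None,fx=k,fy=k,interpolation=cv2.INTER_CUBIC)
t=cams.snapshot("top")["img"][:,:,::-1];s=cams.snapshot("scene")["img"][:,:,::-1]
cv2.imwrite("pics/c3.png",np.hstack([r(t,340,175,80,60,5),r(s,220,190,80,60,5)]))
E
```

```text
off [-1.3  -0.75 78.69] roll -0.0012 pos [0.4867 0.231  0.1987] ori [-1.7999e+02  1.0000e-02 -7.3870e+01] F [0.23 0.53 0.12] open 0.0799 7.9
```

View pics/c3.png

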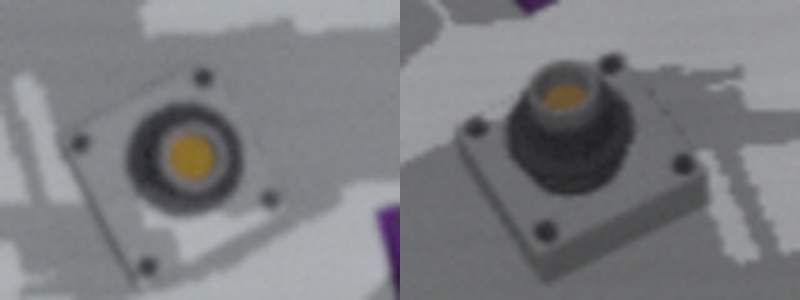

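The sleeve sits low and the brass poppet fills the bore, so the sleeve has caught. The rim centre in the crop is at (193,157) top and (564,88) scene, unchanged. Now I go down on the stem.

Request:
{"api": "jog_arm", "payload": {"motion": [{"offset": [-1.3, -0.7, 35], "roll": 0, "hand": 80}, {"offset": [-1.3, -0.7, 70], "roll": 0, "hand": 80}, {"offset": [-1.3, -0.7, 90], "roll": 0, "hand": 80}, {"offset": [-1.3, -0.7, 105], "roll": 0, "hand": 80}, {"offset": [-1.3, -0.7, 120], "roll": 0, "hand": 80}, {"offset": [-1.3, -0.7, 131], "roll": 0, "hand": 80}, {"offset": [-1.3, -0.7, 131], "roll": 0, "hand": 80}, {"offset": [-1.3, -0.7, 131], "roll": 0, "hand": 80}, {"offset": [-1.3, -0.7, 131], "roll": 0, "hand": 50}, {"offset": [-1.3, -0.7, 131], "roll": 0, "hand": 34}, {"offset": [-1.3, -0.7, 131], "roll": 0, "hand": 34}, {"offset": [-1.3, -0.7, 131], "roll": 0, "hand": 34}, {"offset": [-1.3, -0.7, 131], "roll": 0, "hand": 34}]}}

```text
clock: 9.08
tool_pos: [0.4871, 0.2337, 0.0681]
orientation: [-180.0, 0.0, -73.8]
force: [-0.1, 0.4, 0.1]
opening: 0.0521
```

```bash
python3 go.py 0.4871 0.2325 0.067 -73.8;python3 - <<'E'
from plant import cams
import cv2,numpy as np
r=lambda im,x,y,w,h,k:cv2.resize(im[y:y+h,x:x+w],None,fx=k,fy=k,interpolation=cv2.INTER_CUBIC)
s=cams.snapshot("scene")["img"][:,:,::-1]
cv2.imwrite("pics/c4.png",r(s,340,130,110,100,5))
E
```

```text
off [1.13 0.29 1.07] roll 0.0003 pos [0.4871 0.2337 0.0681] ori [-1.7996e+02  2.0000e-02 -7.3780e+01] F [-0.13  0.37  0.08] open 0.0521 9.0833
```

View pics/c4.png

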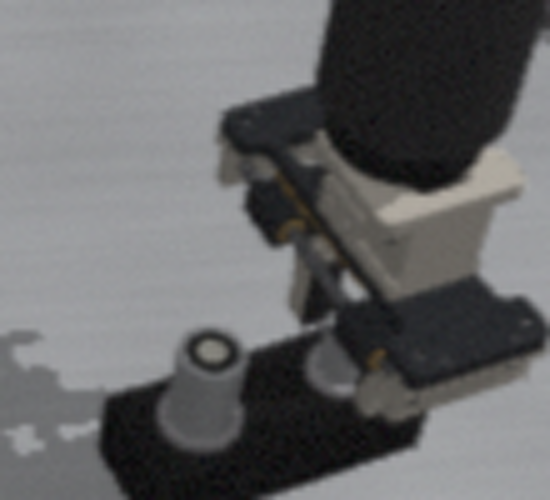

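The fingers straddle the slim stem (grip at crop (335,360)) and clear the fat post at (210,350). I close the hand.

Request:
{"api": "jog_arm", "payload": {"motion": [{"offset": [0.8, 0.3, 0.5], "roll": 0, "hand": 40}, {"offset": [0.8, 0.3, 0.5], "roll": 0, "hand": 30}, {"offset": [0.8, 0.3, 0.5], "roll": 0, "hand": 20}, {"offset": [0.8, 0.3, 0.5], "roll": 0, "hand": 10}, {"offset": [0.8, 0.3, 0.5], "roll": 0, "hand": 10}, {"offset": [0.8, 0.3, 0.5], "roll": 0, "hand": 10}, {"offset": [0.8, 0.3, 0.5], "roll": 0, "hand": 10}, {"offset": [0.8, 0.3, 0.5], "roll": 0, "hand": 10}, {"offset": [0.8, 0.3, 0.5], "roll": 0, "hand": 10}, {"offset": [0.8, 0.3, 0.5], "roll": 0, "hand": 10}]}}

```text
clock: 9.97
tool_pos: [0.487, 0.2327, 0.0671]
orientation: [-180.0, 0.0, -73.8]
force: [1.7, 0.2, -0.1]
opening: 0.0258
```

```bash
python3 go.py 0.4871 0.2325 0.20 -73.8
```

```text
off [ 2.6000e-01 -8.0000e-02 -1.3291e+02] roll 0.0003 pos [0.487  0.2327 0.0671] ori [-179.99    0.    -73.78] F [ 1.68  0.23 -0.12] open 0.0258 9.9667
```

Request:
{"api": "jog_arm", "payload": {"motion": [{"offset": [0, 0, -5], "roll": 0, "hand": 10}, {"offset": [0, 0, -20], "roll": 0, "hand": 10}, {"offset": [0, 0, -40], "roll": 0, "hand": 10}, {"offset": [0, 0, -65], "roll": 0, "hand": 10}, {"offset": [0, 0, -95], "roll": 0, "hand": 10}, {"offset": [0, 0, -120], "roll": 0, "hand": 10}, {"offset": [0, 0, -133], "roll": 0, "hand": 10}, {"offset": [0, 0, -133], "roll": 0, "hand": 10}, {"offset": [0, 0, -133], "roll": 0, "hand": 10}, {"offset": [0, 0, -133], "roll": 0, "hand": 10}]}}

```text
clock: 10.8
tool_pos: [0.4859, 0.2321, 0.1988]
orientation: [179.9, -0.0, -73.8]
force: [-0.1, -0.2, -2.3]
opening: 0.0252
```

```bash
python3 go.py 0.492 -0.174 0.165 -73.8
```

```text
off [391.63 107.31  34.18] roll -0.0001 pos [0.4859 0.2321 0.1988] ori [ 1.7987e+02 -2.0000e-02 -7.3810e+01] F [-0.1  -0.22 -2.3 ] open 0.0252 10.8
```

Request:
{"api": "jog_arm", "payload": {"motion": [{"offset": [30, 8, 0], "roll": 0, "hand": 10}, {"offset": [65, 18, 0], "roll": 0, "hand": 10}, {"offset": [100, 27, 0], "roll": 0, "hand": 10}, {"offset": [135, 37, 0], "roll": 0, "hand": 10}, {"offset": [170, 46.5, 0], "roll": 0, "hand": 10}, {"offset": [205, 56, 0], "roll": 0, "hand": 10}, {"offset": [240, 66, 0], "roll": 0, "hand": 10}, {"offset": [275, 75, 0], "roll": 0, "hand": 10}, {"offset": [310, 85, 0], "roll": 0, "hand": 10}, {"offset": [345, 94.5, 0], "roll": 0, "hand": 10}, {"offset": [370, 101.5, 5], "roll": 0, "hand": 10}, {"offset": [385, 105.5, 10], "roll": 0, "hand": 10}, {"offset": [391.6, 107.3, 20], "roll": 0, "hand": 10}, {"offset": [391.6, 107.3, 34], "roll": 0, "hand": 10}, {"offset": [391.6, 107.3, 34], "roll": 0, "hand": 10}, {"offset": [391.6, 107.3, 34], "roll": 0, "hand": 10}, {"offset": [391.6, 107.3, 34], "roll": 0, "hand": 10}, {"offset": [391.6, 107.3, 34], "roll": 0, "hand": 10}]}}

```text
clock: 12.3
tool_pos: [0.4936, -0.1728, 0.1665]
orientation: [-180.0, -0.0, -73.7]
force: [0.1, 0.3, -2.0]
opening: 0.0255
```

```bash
python3 go.py 0.492 -0.174 0.147 -73.8;python3 - <<'E'
from plant import cams
import cv2,numpy as np
r=lambda im,x,y,w,h,k:cv2.resize(im[y:y+h,x:x+w],None,fx=k,fy=k,interpolation=cv2.INTER_CUBIC)
s=cams.snapshot("scene")["img"][:,:,::-1]
cv2.imwrite("pics/c5.png",r(s,210,140,90,110,5))
E
```

```text
off [ 0.7   1.89 19.5 ] roll 0.0014 pos [ 0.4936 -0.1728  0.1665] ori [-1.7997e+02 -2.0000e-02 -7.3720e+01] F [ 0.12  0.26 -2.03] open 0.0255 12.3
```

View pics/c5.png

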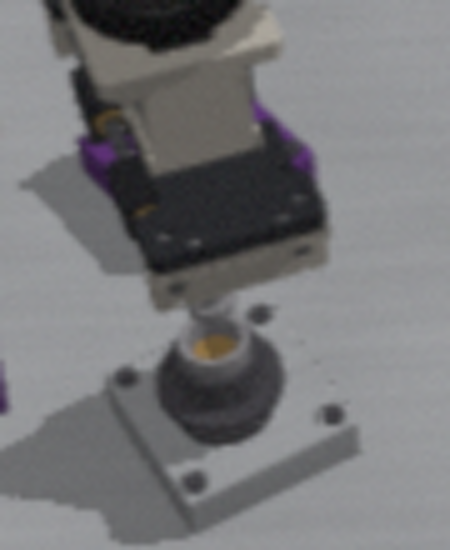

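The stem foot is at crop (213,305), right over the mouth at (216,343), and the sleeve is still back. I lower it by feel.

Request:
{"api": "jog_arm", "payload": {"motion": [{"offset": [0.7, 1.7, 8], "roll": 0, "hand": 10}, {"offset": [0.7, 1.7, 15], "roll": 0, "hand": 10}, {"offset": [0.7, 1.7, 19], "roll": 0, "hand": 10}, {"offset": [0.7, 1.7, 19], "roll": 0, "hand": 10}, {"offset": [0.7, 1.7, 19], "roll": 0, "hand": 10}, {"offset": [0.7, 1.7, 19], "roll": 0, "hand": 10}]}}

```text
clock: 12.85
tool_pos: [0.4919, -0.1745, 0.1471]
orientation: [-180.0, -0.0, -73.8]
force: [0.3, -0.4, -1.8]
opening: 0.0254
```

Request:
{"api": "jog_arm", "payload": {"motion": [{"offset": [0, 0, 1], "roll": 0, "hand": 10}, {"offset": [0, 0, 2], "roll": 0, "hand": 10}, {"offset": [0, 0, 3], "roll": 0, "hand": 10}, {"offset": [0, 0, 3], "roll": 0, "hand": 10}, {"offset": [0, 0, 3], "roll": 0, "hand": 10}]}}

```text
clock: 13.27
tool_pos: [0.4917, -0.1745, 0.144]
orientation: [180.0, 0.0, -73.8]
force: [-0.5, -0.6, -2.3]
opening: 0.0253
```

Request:
{"api": "jog_arm", "payload": {"motion": [{"offset": [0, 0, 1], "roll": 0, "hand": 10}, {"offset": [0, 0, 2], "roll": 0, "hand": 10}, {"offset": [0, 0, 2], "roll": 0, "hand": 10}, {"offset": [0, 0, 2], "roll": 0, "hand": 10}]}}

```text
clock: 13.6
tool_pos: [0.4917, -0.1745, 0.142]
orientation: [180.0, 0.0, -73.8]
force: [0.0, 0.1, -2.8]
opening: 0.0253
```

Request:
{"api": "jog_arm", "payload": {"motion": [{"offset": [0, 0, 0.5], "roll": 0, "hand": 10}, {"offset": [0, 0, 1], "roll": 0, "hand": 10}, {"offset": [0, 0, 1], "roll": 0, "hand": 10}, {"offset": [0, 0, 1], "roll": 0, "hand": 10}]}}

```text
clock: 13.93
tool_pos: [0.4917, -0.1745, 0.141]
orientation: [180.0, 0.0, -73.8]
force: [0.6, -0.8, -3.1]
opening: 0.0257
```

Request:
{"api": "jog_arm", "payload": {"motion": [{"offset": [0, 0, 0.5], "roll": 0, "hand": 10}, {"offset": [0, 0, 1], "roll": 0, "hand": 10}, {"offset": [0, 0, 1], "roll": 0, "hand": 10}, {"offset": [0, 0, 1], "roll": 0, "hand": 10}]}}

```text
clock: 14.27
tool_pos: [0.4917, -0.1745, 0.14]
orientation: [180.0, 0.0, -73.8]
force: [-0.1, -0.2, -1.2]
opening: 0.0253
```

Request:
{"api": "jog_arm", "payload": {"motion": [{"offset": [0, 0, 0.5], "roll": 0, "hand": 10}, {"offset": [0, 0, 1], "roll": 0, "hand": 10}, {"offset": [0, 0, 1], "roll": 0, "hand": 10}, {"offset": [0, 0, 1], "roll": 0, "hand": 10}]}}

```text
clock: 14.6
tool_pos: [0.4917, -0.1745, 0.139]
orientation: [180.0, 0.0, -73.8]
force: [-0.8, -0.0, -2.1]
opening: 0.0252
```

Request:
{"api": "jog_arm", "payload": {"motion": [{"offset": [0, 0, 0.7], "roll": 0, "hand": 10}, {"offset": [0, 0, 1.4], "roll": 0, "hand": 10}, {"offset": [0, 0, 2], "roll": 0, "hand": 10}, {"offset": [0, 0, 2], "roll": 0, "hand": 10}]}}

```text
clock: 14.93
tool_pos: [0.4917, -0.1745, 0.1369]
orientation: [180.0, 0.0, -73.8]
force: [0.9, 0.4, -2.1]
opening: 0.0255
```

Request:
{"api": "jog_arm", "payload": {"motion": [{"offset": [0, 0, 0.7], "roll": 0, "hand": 10}, {"offset": [0, 0, 1.4], "roll": 0, "hand": 10}, {"offset": [0, 0, 2], "roll": 0, "hand": 10}, {"offset": [0, 0, 2], "roll": 0, "hand": 10}]}}

```text
clock: 15.27
tool_pos: [0.4918, -0.1745, 0.1349]
orientation: [-180.0, 0.0, -73.8]
force: [0.2, -0.4, -2.0]
opening: 0.0252
```

Request:
{"api": "jog_arm", "payload": {"motion": [{"offset": [0, 0, 0.7], "roll": 0, "hand": 10}, {"offset": [0, 0, 1.4], "roll": 0, "hand": 10}, {"offset": [0, 0, 2], "roll": 0, "hand": 10}, {"offset": [0, 0, 2], "roll": 0, "hand": 10}]}}

```text
clock: 15.6
tool_pos: [0.4918, -0.1745, 0.133]
orientation: [-180.0, 0.0, -73.8]
force: [0.8, 0.8, -1.8]
opening: 0.0254
```

Request:
{"api": "jog_arm", "payload": {"motion": [{"offset": [0, 0, 0.7], "roll": 0, "hand": 10}, {"offset": [0, 0, 1.4], "roll": 0, "hand": 10}, {"offset": [0, 0, 2], "roll": 0, "hand": 10}, {"offset": [0, 0, 2], "roll": 0, "hand": 10}]}}

```text
clock: 15.93
tool_pos: [0.4917, -0.1745, 0.131]
orientation: [180.0, 0.0, -73.8]
force: [0.4, 0.2, -2.6]
opening: 0.0252
```

It slid into the bore without touching. I continue towards the poppet.

Request:
{"api": "jog_arm", "payload": {"motion": [{"offset": [0, 0, 1], "roll": 0, "hand": 10}, {"offset": [0, 0, 2], "roll": 0, "hand": 10}, {"offset": [0, 0, 3], "roll": 0, "hand": 10}, {"offset": [0, 0, 4], "roll": 0, "hand": 10}, {"offset": [0, 0, 4], "roll": 0, "hand": 10}]}}

```text
clock: 16.35
tool_pos: [0.4919, -0.1746, 0.1274]
orientation: [-180.0, -0.0, -73.8]
force: [-2.1, -0.1, 2.3]
opening: 0.0251
```

Request:
{"api": "jog_arm", "payload": {"motion": [{"offset": [0, 0, 1], "roll": 0, "hand": 10}, {"offset": [0, 0, 2], "roll": 0, "hand": 10}, {"offset": [0, 0, 3], "roll": 0, "hand": 10}, {"offset": [0, 0, 4], "roll": 0, "hand": 10}, {"offset": [0, 0, 4], "roll": 0, "hand": 10}]}}

```text
clock: 16.77
tool_pos: [0.4921, -0.1746, 0.1237]
orientation: [-180.0, -0.0, -73.8]
force: [-1.7, 0.5, 5.0]
opening: 0.0253
```

Request:
{"api": "jog_arm", "payload": {"motion": [{"offset": [0, 0, 1], "roll": 0, "hand": 10}, {"offset": [0, 0, 2], "roll": 0, "hand": 10}, {"offset": [0, 0, 3], "roll": 0, "hand": 10}, {"offset": [0, 0, 3], "roll": 0, "hand": 10}, {"offset": [0, 0, 3], "roll": 0, "hand": 10}]}}

```text
clock: 17.18
tool_pos: [0.4926, -0.1746, 0.1208]
orientation: [-179.9, -0.1, -73.8]
force: [-0.2, -0.4, 6.0]
opening: 0.0255
```

Request:
{"api": "jog_arm", "payload": {"motion": [{"offset": [0, 0, 1], "roll": 0, "hand": 10}, {"offset": [0, 0, 2], "roll": 0, "hand": 10}, {"offset": [0, 0, 3], "roll": 0, "hand": 10}, {"offset": [0, 0, 3], "roll": 0, "hand": 10}, {"offset": [0, 0, 3], "roll": 0, "hand": 10}]}}

```text
clock: 17.6
tool_pos: [0.4926, -0.1746, 0.1179]
orientation: [-179.9, -0.1, -73.8]
force: [-0.3, 0.4, 6.2]
opening: 0.0255
```

Request:
{"api": "jog_arm", "payload": {"motion": [{"offset": [0, 0, 1], "roll": 0, "hand": 10}, {"offset": [0, 0, 2], "roll": 0, "hand": 10}, {"offset": [0, 0, 3], "roll": 0, "hand": 10}, {"offset": [0, 0, 3], "roll": 0, "hand": 10}, {"offset": [0, 0, 3], "roll": 0, "hand": 10}]}}

```text
clock: 18.02
tool_pos: [0.4926, -0.1746, 0.1148]
orientation: [-179.9, -0.1, -73.8]
force: [0.5, 0.4, 7.0]
opening: 0.0257
```

Request:
{"api": "jog_arm", "payload": {"motion": [{"offset": [0, 0, 0.6], "roll": 0, "hand": 10}, {"offset": [0, 0, 1.2], "roll": 0, "hand": 10}, {"offset": [0, 0, 1.2], "roll": 0, "hand": 10}, {"offset": [0, 0, 1.2], "roll": 0, "hand": 10}]}}

```text
clock: 18.35
tool_pos: [0.4926, -0.1746, 0.1137]
orientation: [-179.9, -0.1, -73.8]
force: [-0.9, 0.1, 6.4]
opening: 0.0255
```

Request:
{"api": "jog_arm", "payload": {"motion": [{"offset": [0, 0, 0.5], "roll": 0, "hand": 10}, {"offset": [0, 0, 1], "roll": 0, "hand": 10}, {"offset": [0, 0, 1], "roll": 0, "hand": 10}, {"offset": [0, 0, 1], "roll": 0, "hand": 10}]}}

```text
clock: 18.68
tool_pos: [0.4926, -0.1746, 0.1127]
orientation: [-179.9, -0.1, -73.8]
force: [-1.1, 0.5, 6.3]
opening: 0.0255
```

Request:
{"api": "jog_arm", "payload": {"motion": [{"offset": [0, 0, 0.5], "roll": 0, "hand": 10}, {"offset": [0, 0, 1], "roll": 0, "hand": 10}, {"offset": [0, 0, 1], "roll": 0, "hand": 10}, {"offset": [0, 0, 1], "roll": 0, "hand": 10}]}}

```text
clock: 19.02
tool_pos: [0.4924, -0.1745, 0.1111]
orientation: [-179.9, -0.0, -73.8]
force: [1.6, -0.5, 3.6]
opening: 0.0256
```

Run:
```python
from plant import cams
import cv2,numpy as np
r=lambda im,x,y,w,h,k:cv2.resize(im[y:y+h,x:x+w],None,fx=k,fy=k,interpolation=cv2.INTER_CUBIC)
s=cams.snapshot("scene")["img"][:,:,::-1]
cv2.imwrite("pics/c6.png",r(s,210,150,90,100,5))
```

```text
(no output)
```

View pics/c6.png

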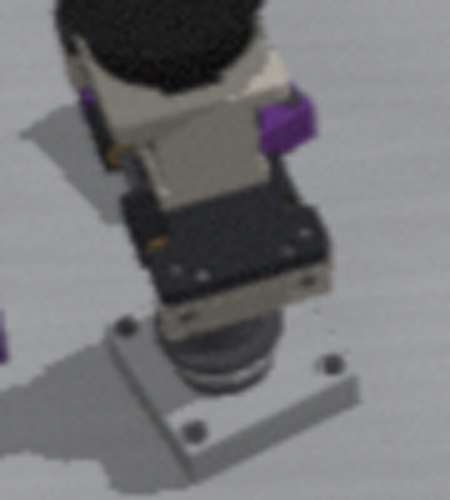

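The force dropped from 6.3 to 3.6 N. The bright body shows again under the sleeve at crop (225,378), so the sleeve has sprung forward. I let go and lift.

Request:
{"api": "jog_arm", "payload": {"motion": [{"offset": [0, 0, 0], "roll": 0, "hand": 40}, {"offset": [0, 0, 0], "roll": 0, "hand": 60}, {"offset": [0, 0, 0], "roll": 0, "hand": 60}, {"offset": [0, 0, 0], "roll": 0, "hand": 60}, {"offset": [0, 0, 0], "roll": 0, "hand": 60}, {"offset": [0, 0, 0], "roll": 0, "hand": 60}, {"offset": [0, 0, -10], "roll": 0, "hand": 60}, {"offset": [0, 0, -30], "roll": 0, "hand": 60}, {"offset": [0, 0, -60], "roll": 0, "hand": 60}, {"offset": [0, 0, -100], "roll": 0, "hand": 60}, {"offset": [-40, 0, -100], "roll": 0, "hand": 60}, {"offset": [-80, 0, -100], "roll": 0, "hand": 60}, {"offset": [-120, 0, -100], "roll": 0, "hand": 60}, {"offset": [-160, 0, -100], "roll": 0, "hand": 60}, {"offset": [-160, 0, -100], "roll": 0, "hand": 60}, {"offset": [-160, 0, -100], "roll": 0, "hand": 60}, {"offset": [-160, 0, -100], "roll": 0, "hand": 60}]}}

```text
clock: 20.48
tool_pos: [0.4472, -0.0205, 0.2116]
orientation: [-179.9, -0.0, -73.7]
force: [0.3, -0.7, -0.1]
opening: 0.06
```

Run:
```python
from plant import cams,ctrl
import cv2,numpy as np
r=lambda im,x,y,w,h,k:cv2.resize(im[y:y+h,x:x+w],None,fx=k,fy=k,interpolation=cv2.INTER_CUBIC)
s=cams.snapshot("scene")["img"][:,:,::-1];t=cams.snapshot("top")["img"][:,:,::-1]
cv2.imwrite("pics/c7.png",np.vstack([np.hstack([r(t,340,175,80,60,5),r(s,220,180,80,60,5)]),r(s,120,140,400,140,2)]))
o=ctrl.get_obs();print(o["tool_pos"],o["force"],o["clock"])
```

```text
[ 0.44725249 -0.0215903   0.21110168] [ 0.06346078 -1.52515013 -0.648393  ] 20.5833
```

View pics/c7.png

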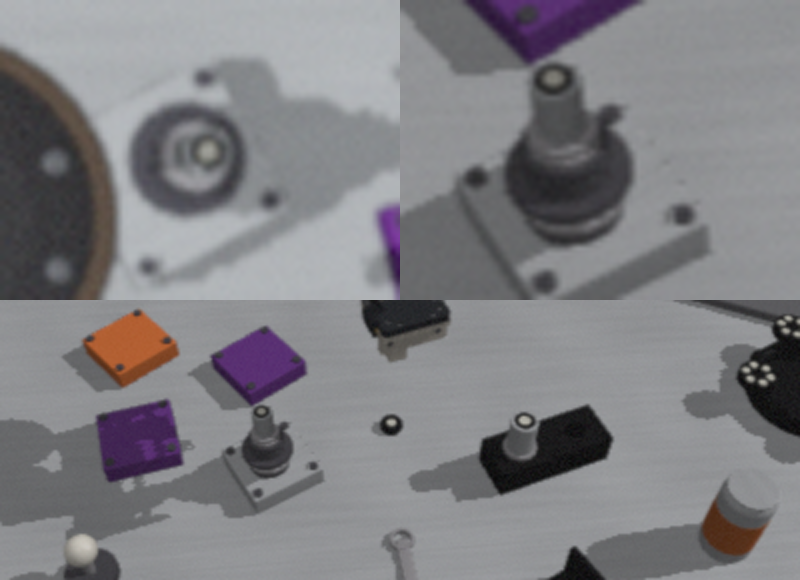

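The stem stands upright in the coupler (dot at (208,151) top crop, (554,78) scene crop). The sleeve is forward, and the post and the bystanders in view are in place. I hand in.

```bash
python3 -c "
from plant import order;print(order.close_job())"
```

```text
the job is handed in; nothing more can be done
None
```

The slim stem is locked upright in the coupler, and I handed the job in at about 20.6 s; handing in reports no verdict.

- **Sleeve:** I pushed the flange down about 12 mm with the open fingertips. It stayed back with zero force on the hand, and the picture showed the brass poppet risen.
- **Stem:** I lifted the slim stem from the stand and lowered it about 30 mm into the mouth. It entered without touching the rim. The measured upward force was at most 7 N, or about 9 N allowing for the stem's weight, against the 45 N limit. The force then dropped from 6.3 to 3.6 N as the sleeve sprang up.
- **Last checks:** The final pictures show the sleeve forward, the stem upright with the hand clear, and the fat post and every bystander in the crop in place. The brackets were mostly outside that crop, but the arm never went near them. The joint values can't be read directly, so the lock rests on the pictures and the force drop. No check failed or disagreed.

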